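# Load the wet-transfer tank

## Robot

A 6-joint arm with a two-finger parallel gripper is mounted at the origin on a cart in front of the work surface, level with it; the furniture and walls round the work are solid. World frame = base frame: x ahead of the robot, y to its left, z up, the work surface at z = 0. Lengths are in m, angles in degrees, forces in N, time in s.
With the tool pointing down it reaches from about 0.4 to 0.825 m from the base axis. Payload 7 kg.
Tool frame: the origin (TCP) lies midway between the tips of the shut fingers; the grasp point (between the pads) lies 19 mm behind it (ctrl.hold_point_z is the distance from the TCP to the grasp point, in m); z points along the fingers, y is the line along which they close (so a half turn about z gives the same grasp; the last joint's range is limited). The gripper opens to 88 mm and grips with 3 to 60 N. Pads are 19 mm wide; open, the fingers measure 130 mm over their backs; the gripper's body (78 mm by 193 mm) begins 47 mm behind the grasp point.
Start: joints at [82.111, 20.546, 0.682, 0, -70.136, -16.507], TCP at [0.279, 0.615, 0.227] pointing down, gripper open.
Joint ranges: [-176.03, 176.03], [-82.01, 121.73], [-58.28, 71.71], [-173.87, 95.51], [-174.79, -0.11], [-173.66, 173.66]. Speed limits (degrees/s): [136.94, 136.94, 172.46, 180, 180, 180].

## Interface

Orientations are given as [roll, pitch, yaw] about the fixed x, y, z axes, in that order (R = Rz(yaw) Ry(pitch) Rx(roll)).
In Python, from plant import ctrl gives the robot as it stands.
- The arm moves only by the tool apply_moves, never from a script. Its argument "deltas" is a list of rows, each an object with "fingers": the finger opening in mm, from 0 to 87.6; "delta_pos": the shift along the tool's x, y, z in mm, a list of three; "angular": the turn, a rotation vector about the tool's x, y, z in degrees, a list of three. A call has 1 to 10 rows; each row is the pose to reach, as a shift and turn from the pose commanded when the call began, along the tool's axes at that moment; what a row does not reach only later rows make up. A row lasts 1/10 s, in which the tool goes at most 50 mm and 8.59 degrees, less where a joint would pass 70% of its speed; a pose out of reach is approached as far as the arm can. A call with a gripper value outside its range is refused whole. The fingers move at their own pace and stop on an object; the grip force is fixed at half the most. Time passes only in rows, so rows that repeat a pose let the fingers close. It gives the time, the measured TCP pose, the force, the opening and the grip force at its end, in the units of the state.
- ctrl.get_obs(): the state, without advancing time (a new reading comes with each control period).
- ctrl.snapshot(name): name is "scene" or "top" or "wrist"; returns the picture (480x640x3 uint8, red, green, blue); there is no depth.
- ctrl.camera_params(name): a dict with "fx", "fy", "cx", "cy" (pixels), "cam_to_world" (4x4, takes a point from camera to world coordinates); the wrist camera has in their place "mount" (4x4, takes a point from camera to tool coordinates, whose origin is the TCP and whose axes are the flange's). Camera axes: x right, y up, looking along -z (the intrinsics and any distortion apply to the point x, -y, -z); pixel columns grow to the right and rows downward; lengths in m; the calibration is good to about 2 mm. The wrist camera is an equidistant fisheye: a pixel r from the principal point sees the ray r / f radians off the axis. A picture is of the moment at which its call begins: read the wrist's pose just before it. camera_params takes no time and is no camera call.
- ctrl.close_job(): hands the job in; it is judged then, once.
The state is a dict: "clock": time; "joint_pos": joint angles; "qvel": joint speeds; "tau": joint torques, N m; "tool_pos": TCP position; "orientation": TCP orientation; "force": force on the tool from outside, world axes, zero at the start; "moment": the same for the moment, N m; "opening": finger opening in m; "gripper_force": force on a finger pad.
Only numpy, scipy, OpenCV 4.12 (cv2) and the standard library are available. Lean on these libraries where they do the work, as an engineer would, in place of code of your own. Each camera call takes 0.05 s, during which the arm holds its last target. There are 200 camera calls.

## Task

Get the blotting tank ready for a transfer: take the two large gel holder cassettes out of the peg rack and slide each down a slot of its own in the tank's electrode holder until it stands fully home, both with their latch side towards the front of the tank (the side facing the robot). Then set the lid squarely on the tank, fully down over its rim. Leave the small cassette standing in the rack and do not disturb the other things on the bench.

Things in the scene. Friction and masses are not known exactly. Their poses are not given: they have to be found in the camera images.
- tank: clear plastic tank with grey rim band, open above, fixed. Outside 156 (own x) by 136 (own y), 128 mm high, walls 4, floor top 6 mm above its underside. Origin: centre of underside. Front = -x side, facing the robot within 20 deg. In it a black and grey electrode holder, 82 mm high, with two slots (each a pair of upright grooves open above) for cassettes standing across the tank, width along tank y
- slot_front (a point): tank floor in the middle of the front slot (tank x -24, y 0, z 6 mm), axes as the tank's. Groove width along x 12.4 mm: 1.2 mm to spare each side of a cassette; 107 mm from groove end to groove end along y: 3.5 mm to spare each end. Nothing between the grooves for |y| under 44 mm. Groove mouths at z 82 mm, edges slightly rounded. A cassette rests on the floor here, its tab top then 7 mm below the rim
- slot_back (a point): the same point of the back slot (tank x +24, y 0, z 6 mm); same size
- cassette_a: large gel holder cassette: grey gridded slab on edge, 100 wide (own y), 10 thick (own x), 90 mm high, plus a grip tab in the middle on top, 50 wide, 10 thick, 25 mm high (total 115). Foot is a round hinge roll, radius 5. Origin: middle of the foot's lowest line; z up. About 0.16 kg. Starts upright in any of the rack's 3 places, latch face to either side
- cassette_a_latch (a point): middle of cassette_a's latch face, its -x face: 8.5 mm out from the centre plane, 82 mm above the foot. Only this face has two black latch lugs, 7 mm proud, 16 wide, centred 34 mm either side of the middle, 75 to 89 mm above the foot
- cassette_a_tab (a point): centre of cassette_a's grip tab, 102.5 mm above the foot: to be pinched across the 10 mm thickness (own x) from above
- cassette_b: the second large gel holder cassette, identical to cassette_a in shape, size, axes and origin; it starts in another of the rack's places with its latch face turned opposite to cassette_a's
- cassette_b_latch (a point): the same point of cassette_b's latch face (its -x face)
- cassette_b_tab (a point): the same point of cassette_b's grip tab
- mini_cassette: small-format cassette of the same make, 76 mm wide, 10 thick, 82 mm high with its tab; stands in the rack and stays there. Origin: middle of its foot
- rack: white peg rack, fixed, 160 long (own x) by 86 mm. Cassettes stand on its rails, 10 mm above its underside, at own x = -48, 0, +48 mm, across the rack (their x along its x), each held upright between two pairs of round pegs (own y = +-22 mm, tops 55 mm above the bench) with 1 mm to spare. Origin: centre of underside. Its long side lies within 20 deg of world y
- lid: the tank's grey lid, loose, skirt down on the bench: 167 (own x) by 147 (own y), skirt 14 mm deep, inside it 161 by 141 (2.5 mm to spare each side of the tank), top plate 4 mm, above it a handle bar and a low black jack (16 across, 10 high) at either end. Half a turn makes no difference. Origin: centre of the skirt's lower edge, 114 mm above the tank's underside when fully down. About 0.22 kg
- lid_handle (a point): in the middle of the lid's handle bar, 36 mm above the lid's origin; the bar runs along lid y, 70 long, 14 thick (lid x), from 18 to 48 mm above the origin: to be pinched across lid x from above
- wash_bottle: bystander: white squeeze bottle with bent spout, 62x103, 195 mm tall, standing. Origin: centre of underside
- bottle_amber: bystander: brown bottle, 42 mm across, 88 tall. Origin: centre of underside
- lab_timer: bystander: white timer, 43x66, 64 mm tall. Origin: centre of underside
- beaker: bystander: glass beaker, 50 mm across, 66 tall. Origin: centre of underside

How it is judged (in metres and radians):
On the way:
1. both large cassettes stand fully home in the two slots, latch side to the tank's front ((((x of cassette_a in the frame of tank between -0.027 and -0.021 m and y of cassette_a in the frame of tank between -0.005 and 0.005 m and z of cassette_a in the frame of tank below 0.0085 m and x of cassette_a_latch in the frame of tank below -0.028 m and angle between cassette_a's own z axis and vertical below 0.06 rad) and (x of cassette_b in the frame of tank between 0.021 and 0.027 m and y of cassette_b in the frame of tank between -0.005 and 0.005 m and z of cassette_b in the frame of tank below 0.0085 m and x of cassette_b_latch in the frame of tank below 0.02 m and angle between cassette_b's own z axis and vertical below 0.06 rad)) or ((x of cassette_a in the frame of tank between 0.021 and 0.027 m and y of cassette_a in the frame of tank between -0.005 and 0.005 m and z of cassette_a in the frame of tank below 0.0085 m and x of cassette_a_latch in the frame of tank below 0.02 m and angle between cassette_a's own z axis and vertical below 0.06 rad) and (x of cassette_b in the frame of tank between -0.027 and -0.021 m and y of cassette_b in the frame of tank between -0.005 and 0.005 m and z of cassette_b in the frame of tank below 0.0085 m and x of cassette_b_latch in the frame of tank below -0.028 m and angle between cassette_b's own z axis and vertical below 0.06 rad)))), for 0.2 s.
At the end, for the whole second after the job is handed in: One large cassette home in each slot (3 mm along tank x, 5 mm along y, foot within 2.5 mm of the floor, upright to 0.06 rad), latch sides to the front; lid on, centred to 5 mm, square to 0.06, level to 0.04 rad, skirt edge 111 to 116.5 mm up; all at rest ((((x of cassette_a in the frame of tank between -0.027 and -0.021 m and y of cassette_a in the frame of tank between -0.005 and 0.005 m and z of cassette_a in the frame of tank below 0.0085 m and x of cassette_a_latch in the frame of tank below -0.028 m and angle between cassette_a's own z axis and vertical below 0.06 rad) and (x of cassette_b in the frame of tank between 0.021 and 0.027 m and y of cassette_b in the frame of tank between -0.005 and 0.005 m and z of cassette_b in the frame of tank below 0.0085 m and x of cassette_b_latch in the frame of tank below 0.02 m and angle between cassette_b's own z axis and vertical below 0.06 rad)) or ((x of cassette_a in the frame of tank between 0.021 and 0.027 m and y of cassette_a in the frame of tank between -0.005 and 0.005 m and z of cassette_a in the frame of tank below 0.0085 m and x of cassette_a_latch in the frame of tank below 0.02 m and angle between cassette_a's own z axis and vertical below 0.06 rad) and (x of cassette_b in the frame of tank between -0.027 and -0.021 m and y of cassette_b in the frame of tank between -0.005 and 0.005 m and z of cassette_b in the frame of tank below 0.0085 m and x of cassette_b_latch in the frame of tank below -0.028 m and angle between cassette_b's own z axis and vertical below 0.06 rad))) and horizontal distance between lid and tank below 0.005 m and z of lid in the frame of tank between 0.111 and 0.1165 m and angle between the x axis of lid and the x axis of tank, either way round below 0.06 rad and angle between lid's own z axis and vertical below 0.04 rad and linear speed of each of cassette_a, cassette_b, lid below 0.02 m/s); the robot touches nothing.
It fails at once if the small cassette is moved from its place in the rack (more than 15 mm) (distance of mini_cassette from where it was at the start of the episode above 0.015 m).
It fails at once if a bystander (wash bottle, amber bottle, timer, beaker) is moved by more than 25 mm (distance of any of wash_bottle, bottle_amber, lab_timer, beaker from where it was at the start of the episode above 0.025 m).
It fails at once if a standing bystander is tipped (angle between any of wash_bottle, bottle_amber, lab_timer, beaker's own z axis and vertical above 0.35 rad).
It also fails if it takes over 72 s, if anything falls off the work surface, if the arm or the gripper's body presses on something with over 40 N, if the wrist force passes 120 N, or if a joint passes its speed limit or range.

## Working session

There is one attempt and no reset: what is moved stays moved. The work goes in short steps, Python scripts to look and compute and a tool call to move; the robot and the scene stay as the last step left them, time stands still between calls to the robot, and variables do not carry over. Pictures are saved under pics/ and viewed, at most 10 in all, crops included, and the job is handed in when it is done.

Besides the shell and the picture viewer there is one more tool, called after "Request:" as name(argument=value, ...) on one line, values as JSON. apply_moves: Moves the arm, as the interface text tells. Its arguments: {"type":"object","properties":{"deltas":{"type":"array"}},"required":["deltas"]}

```bash
mkdir -p pics
python3 - <<'E'
from plant import ctrl
import cv2,numpy as np
np.set_printoptions(precision=4,suppress=True)
o=ctrl.get_obs();print(o)
for n in ("scene","top","wrist"):
    im=ctrl.snapshot(n);cv2.imwrite(f"pics/{n}0.png",im[:,:,::-1]);print(n,ctrl.camera_params(n))
E
```

```text
{'clock': 0.0, 'joint_pos': array([ 82.1096,  20.5901,   0.6337,  -0.0175, -70.1364, -16.5077]), 'qvel': array([-0.0259,  0.0079, -0.0424, -0.0352,  0.0285,  0.0174]), 'tau': array([ -0.0008, -58.2719,  29.3056,   6.9972,   0.0069,  -0.0002]), 'tool_pos': array([0.2787, 0.6143, 0.2256]), 'orientation': array([179.9064,  -0.0106, -24.404 ]), 'force': array([-0.7029, -0.0758, -0.689 ]), 'moment': array([ 0.0189, -0.0227,  0.0201]), 'gripper_force': 0.0, 'opening': 0.08779860069944216}
scene {'fx': 555.6909531492263, 'fy': 555.6909531492263, 'cx': 312.5972604064729, 'cy': 235.4201759398753, 'cam_to_world': array([[-0.6282,  0.3024, -0.7169, -0.5489],
       [-0.778 , -0.235 ,  0.5826,  0.899 ],
       [ 0.0077,  0.9237,  0.3829,  0.6772],
       [ 0.    ,  0.    ,  0.    ,  1.    ]])}
top {'fx': 433.50801267785397, 'fy': 433.50801267785397, 'cx': 329.06119643676436, 'cy': 236.97695556560362, 'cam_to_world': array([[ 0.018 ,  0.9953, -0.0955,  0.4188],
       [-0.9997,  0.0195,  0.0151,  0.0409],
       [ 0.0169,  0.0952,  0.9953,  1.2509],
       [ 0.    ,  0.    ,  0.    ,  1.    ]])}
wrist {'fx': 371.64829954431775, 'fy': 371.64829954431775, 'cx': 319.81073280215384, 'cy': 237.7177980975599, 'mount': array([[ 0.0003,  0.9637,  0.2671,  0.0721],
       [ 1.    , -0.0001, -0.0006,  0.0007],
       [-0.0005,  0.2671, -0.9637, -0.1585],
       [ 0.    ,  0.    ,  0.    ,  1.    ]])}
```

View pics/top0.png

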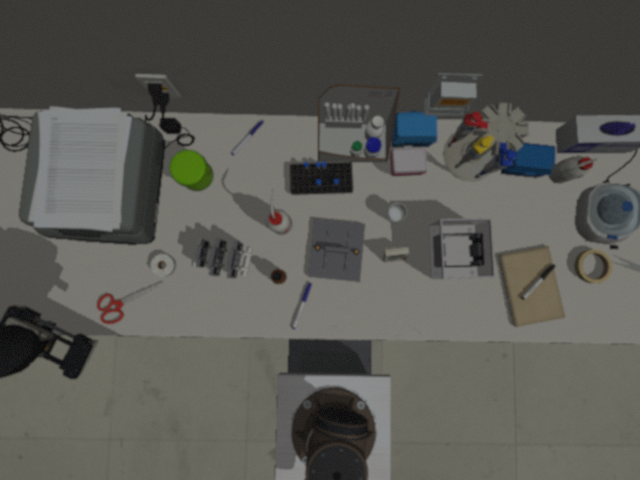

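View pics/scene0.png

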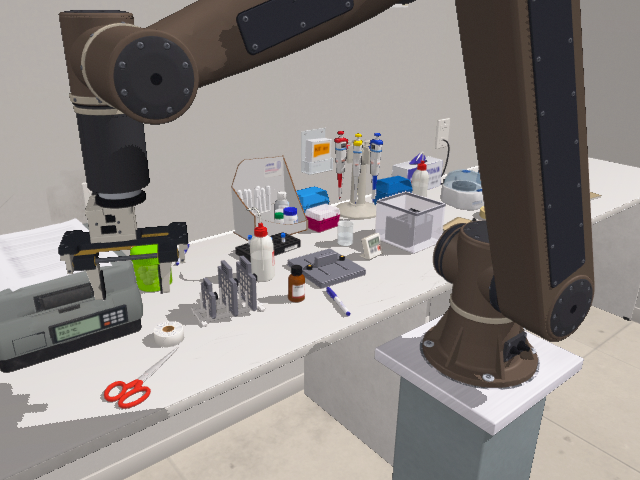

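The top view shows the rack at about (222,258), the lid at (336,249) and the tank at (462,248). The amber bottle is at (278,277), the wash bottle at (279,222), the timer at (396,253) and the beaker at (397,213). In the scene view the mini cassette is in the leftmost rack place, and the two large ones are middle and right. Next I'll look at the rack with the wrist camera.

Request:
apply_moves(deltas=[{"fingers":87.6,"delta_pos":[33,21,-30],"angular":[0,0,-3]},{"fingers":87.6,"delta_pos":[66,42,-60],"angular":[0,0,-6]},{"fingers":87.6,"delta_pos":[99,64,-90],"angular":[0,0,-9]},{"fingers":87.6,"delta_pos":[132,85,-105],"angular":[0,0,-12]},{"fingers":87.6,"delta_pos":[165,107,-105],"angular":[0,0,-15]},{"fingers":87.6,"delta_pos":[198,128,-105],"angular":[0,0,-18]},{"fingers":87.6,"delta_pos":[231,150,-105],"angular":[0,0,-21]},{"fingers":87.6,"delta_pos":[264,171,-105],"angular":[0,0,-24.4]},{"fingers":87.6,"delta_pos":[264,171,-105],"angular":[0,0,-24.4]},{"fingers":87.6,"delta_pos":[264,171,-105],"angular":[0,0,-24.4]}])

```text
clock: 1.15
tool_pos: [0.449, 0.3491, 0.3315]
orientation: [-180.0, 0.0, -0.1]
force: [-0.3, -0.1, -0.9]
opening: 0.0875
gripper_force: 0.0
```

```bash
cat > h.py <<'E'
from plant import ctrl
import cv2,numpy as np
from scipy.spatial.transform import Rotation as R
np.set_printoptions(precision=4,suppress=True)
def pose(o):
    T=np.eye(4);T[:3,:3]=R.from_euler('xyz',o['orientation'],degrees=True).as_matrix();T[:3,3]=o['tool_pos'];return T
def shot(name,fn):
    T=pose(ctrl.get_obs());im=ctrl.snapshot(name)[:,:,::-1].copy()
    cv2.imwrite(f"pics/{fn}.png",im);p=ctrl.camera_params(name)
    C=T@p['mount'] if name=='wrist' else p['cam_to_world']
    np.savez(f"pics/{fn}.npz",C=C,k=[p['fx'],p['cx'],p['cy']],w=name=='wrist');return im
def load(fn):
    d=np.load(f"pics/{fn}.npz");return cv2.imread(f"pics/{fn}.png"),(d['C'],d['k'],bool(d['w']))
def rays(cam,px):
    C,(f,cx,cy),w=cam;px=np.atleast_2d(px).astype(float);a=(px-[cx,cy])/f
    if w:
        r=np.linalg.norm(a,axis=1,keepdims=True)+1e-12;v=np.c_[a/r*np.sin(r),np.cos(r)]
    else: v=np.c_[a,np.ones(len(a))]
    v=v*[1,-1,-1];return C[:3,3],v@C[:3,:3].T
def onz(cam,px,z):
    c,d=rays(cam,px);return c+d*((z-c[2])/d[:,2])[:,None]
def proj(cam,P):
    C,(f,cx,cy),w=cam;q=(np.atleast_2d(P)-C[:3,3])@C[:3,:3]*[1,-1,-1]
    if w:
        s=np.linalg.norm(q[:,:2],axis=1);t=np.arctan2(s,q[:,2]);return q[:,:2]/s[:,None]*t[:,None]*f+[cx,cy]
    return q[:,:2]/q[:,2:]*f+[cx,cy]
def tri(obs): # [(cam,px),..] -> least squares point, residual
    A=np.zeros((3,3));b=np.zeros(3);L=[]
    for cam,px in obs:
        c,d=rays(cam,px);d=d[0]/np.linalg.norm(d[0]);M=np.eye(3)-np.outer(d,d);A+=M;b+=M@c;L.append((M,c))
    p=np.linalg.solve(A,b);return p,[np.linalg.norm(M@(p-c)) for M,c in L]
def go(pos,yaw): # shift in tool axes (mm), rotation vec (deg) to tool-down pose
    o=ctrl.get_obs();T=pose(o);G=R.from_euler('xyz',[180,0,yaw],degrees=True).as_matrix()
    print('delta mm',(T[:3,:3].T@(np.array(pos)-T[:3,3])*1000).round(1),'ang',R.from_matrix(T[:3,:3].T@G).as_rotvec(degrees=True).round(2))
E
python3 - <<'E'
from h import *
o=ctrl.get_obs();print(o['clock'],o['tool_pos'],o['orientation'],o['joint_pos'])
shot('wrist','w1')
E
```

```text
1.15 [0.449  0.3491 0.3315] [-179.9919    0.0107   -0.1347] [ 57.569    7.6226  -3.003   -0.0136 -79.3732  32.2988]
```

View pics/w1.png

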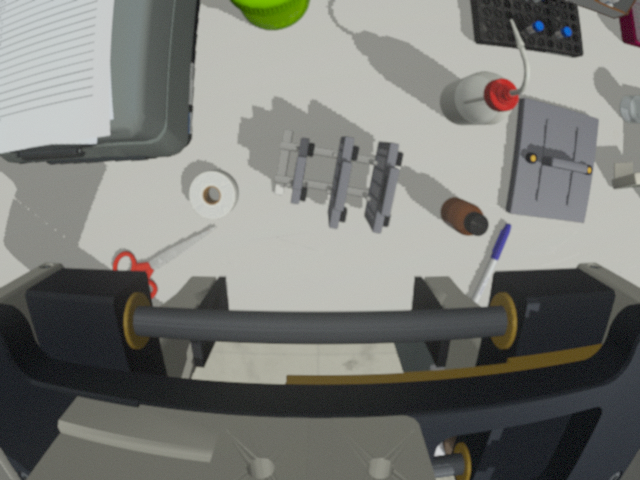

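Run:
```python
from h import *
im,_=load('w1');c=im[110:250,260:430];c=cv2.convertScaleAbs(c,alpha=1.5,beta=0)
cv2.imwrite('pics/w1c.png',cv2.resize(c,None,fx=4.2,fy=4.2,interpolation=cv2.INTER_CUBIC))
```

```text
(no output)
```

View pics/w1c.png

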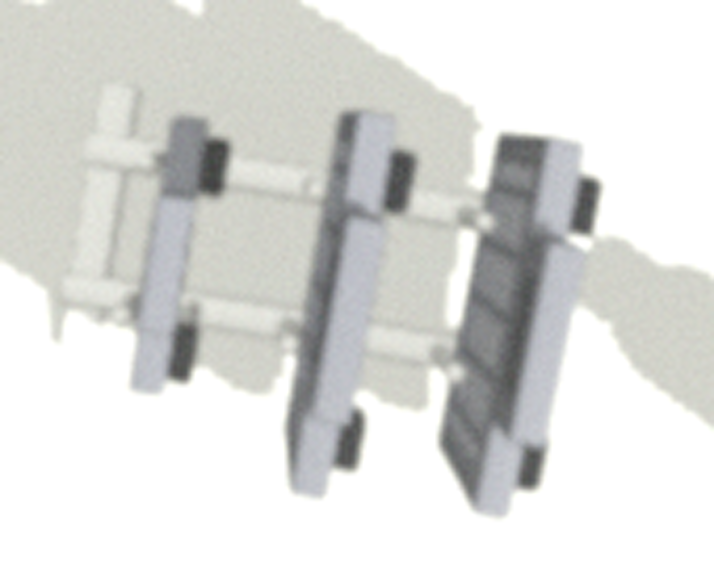

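The crop shows the mini cassette on the left (shorter, dark end) and large cassettes in the middle and right places. Their tab centres in w1 are about (344,181) and (391,191). Both show black lugs on the image right (-y) side, which contradicts the text, so I'll check this from closer. Next I'll segment the tab tops.

```bash
cat >> h.py <<'E'
def tops(im,box,lo=8,vmin=90,amin=60):
    x0,y0,x1,y1=box;h=im.astype(int);m=((h[:,:,0]-h[:,:,2]>lo)&(h.mean(2)>vmin)).astype(np.uint8)
    k=np.zeros_like(m);k[y0:y1,x0:x1]=m[y0:y1,x0:x1]
    cs=[c for c in cv2.findContours(k,cv2.RETR_EXTERNAL,cv2.CHAIN_APPROX_NONE)[0] if cv2.contourArea(c)>amin]
    return cs
E
python3 - <<'E'
from h import *
im,cam=load('w1')
for p in [(344,181),(391,191),(304,178),(330,190)]: print(p,im[p[1],p[0]])
for c in tops(im,(260,110,430,250)):
    r=cv2.minAreaRect(c);b=cv2.boxPoints(r);print(cv2.contourArea(c),r)
    print(onz(cam,[r[0]],.125), onz(cam,b,.125)[:,:2].round(3).tolist())
print(onz(cam,[(344,181),(391,191)],.125))
print('lid handle',onz(cam,[(532,158),(588,170)],.03))
t,ct=load('top0') if 0 else (None,None)
E
```

```text
(344, 181) [132 127 127]
(391, 191) [134 129 128]
(304, 178) [125 130 129]
(330, 190) [115 120 118]
[[0.4775 0.3243 0.125 ]
 [0.4679 0.2768 0.125 ]]
lid handle [[ 0.5065  0.0555  0.03  ]
 [ 0.4974 -0.0534  0.03  ]]
```

Request:
apply_moves(deltas=[{"fingers":30,"delta_pos":[-5,10,35],"angular":[0,0,3]},{"fingers":30,"delta_pos":[-10,20,70],"angular":[0,0,6]},{"fingers":30,"delta_pos":[-15,30,105],"angular":[0,0,9]},{"fingers":30,"delta_pos":[-20,40,130],"angular":[0,0,11.3]},{"fingers":30,"delta_pos":[-20,40,130],"angular":[0,0,11.3]},{"fingers":30,"delta_pos":[-20,40,130],"angular":[0,0,11.3]},{"fingers":30,"delta_pos":[-20,40,130],"angular":[0,0,11.3]}])

```text
clock: 1.9
tool_pos: [0.4295, 0.3117, 0.2033]
orientation: [-179.9, -0.1, -11.2]
force: [-0.1, 0.1, 0.2]
opening: 0.0372
gripper_force: 0.0
```

Run:
```python
from h import *
o=ctrl.get_obs();print(o['tool_pos'],o['orientation'])
im=shot('wrist','w2');_,cam=load('w2')
print(proj(cam,[(.4775,.3243,.125),(.4679,.2768,.125)]))
```

```text
[0.4295 0.3117 0.2033] [-179.8662   -0.0924  -11.184 ]
[[284.9759 180.1384]
 [360.5389 180.551 ]]
```

View pics/w2.png

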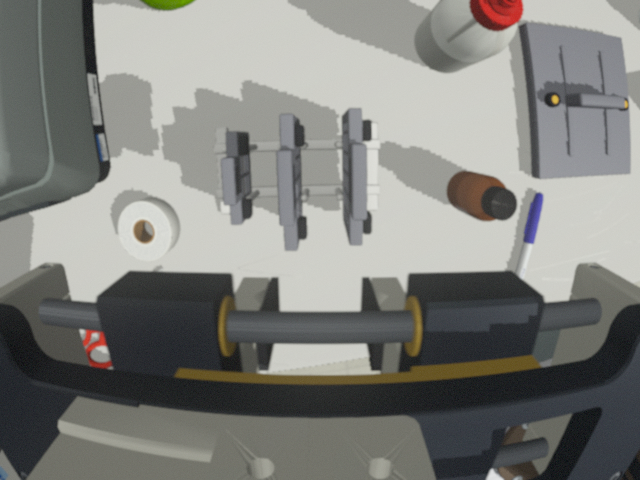

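Run:
```python
from h import *
for fn,y in (('w2',(150,165,180,195)),('w1',(170,181,190))):
    im,cam=load(fn)
    for r in y:
        print(fn,r,[tuple(int(v) for v in im[r,c]) for c in range(*( (272,304,2) if fn=='w2' else (328,358,2)))])
im,_=load('w2');c=im[95:255,205:395]
cv2.imwrite('pics/w2c.png',cv2.resize(cv2.convertScaleAbs(c,alpha=1.5),None,fx=4,fy=3.75,interpolation=cv2.INTER_CUBIC))
```

```text
w2 150 [(133, 138, 138), (133, 137, 138), (127, 132, 132), (123, 123, 123), (111, 108, 106), (109, 107, 106), (112, 110, 108), (113, 108, 105), (113, 108, 105), (112, 108, 105), (100, 96, 97), (99, 95, 92), (101, 95, 94), (96, 92, 90), (98, 102, 100), (135, 141, 140)]
w2 165 [(150, 155, 154), (150, 155, 155), (130, 133, 131), (134, 130, 127), (144, 137, 137), (146, 140, 138), (145, 141, 141), (145, 140, 137), (150, 145, 144), (141, 136, 134), (103, 99, 97), (84, 81, 81), (98, 95, 95), (94, 89, 88), (98, 96, 99), (140, 145, 145)]
w2 180 [(149, 155, 153), (148, 153, 153), (139, 145, 144), (127, 125, 122), (141, 137, 136), (144, 138, 137), (148, 142, 142), (145, 140, 138), (149, 145, 141), (147, 143, 139), (115, 111, 109), (71, 68, 68), (80, 80, 78), (91, 90, 90), (92, 92, 88), (137, 142, 142)]
w2 195 [(147, 151, 151), (149, 153, 154), (143, 148, 146), (126, 125, 124), (141, 136, 134), (145, 139, 138), (147, 141, 140), (146, 142, 138), (146, 142, 140), (148, 144, 140), (129, 125, 123), (83, 79, 78), (112, 108, 107), (98, 95, 95), (87, 88, 86), (127, 132, 132)]
w1 170 [(135, 140, 141), (134, 141, 139), (134, 139, 137), (116, 118, 118), (91, 90, 89), (79, 77, 77), (78, 76, 76), (125, 120, 119), (133, 129, 126), (133, 126, 126), (134, 129, 127), (127, 125, 125), (130, 135, 135), (135, 140, 138), (135, 141, 140)]
w1 181 [(134, 138, 137), (133, 139, 138), (114, 117, 116), (94, 92, 90), (73, 71, 72), (78, 75, 73), (123, 121, 117), (134, 129, 127), (132, 127, 127), (134, 130, 127), (128, 128, 125), (133, 138, 137), (135, 140, 139), (132, 137, 138), (136, 140, 139)]
w1 190 [(134, 139, 139), (115, 120, 118), (85, 84, 84), (76, 73, 74), (73, 71, 69), (118, 114, 112), (130, 125, 125), (135, 129, 129), (132, 129, 127), (135, 133, 134), (143, 147, 147), (147, 151, 148), (148, 153, 151), (147, 151, 150), (146, 150, 149)]
```

View pics/w2c.png

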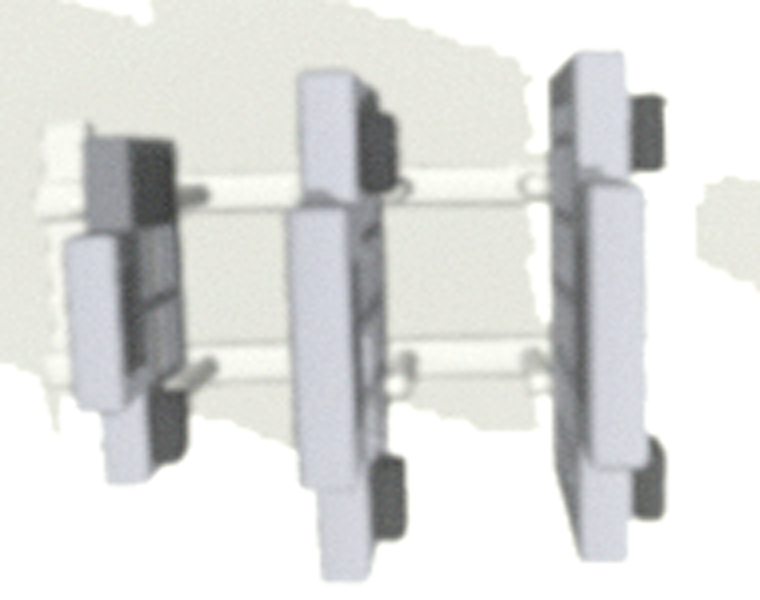

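The w2 crop shows the lugs of both large cassettes on the right (-y) side, as before. In full-image pixels the tab-top centres are (286.2,187.3) middle and (359,181.4) right. In w1 they are (343.8,185.2) and (390.2,191).

Run:
```python
from h import *
_,a=load('w1');_,b=load('w2')
for n,p,q in (('mid',(343.8,185.2),(286.2,187.3)),('right',(390.2,191),(359,181.4))):
    print(n,*tri([(a,p),(b,q)]),onz(b,[q],.125))
f=lambda x,y:(x/4+205,y/3.75+95)
for n,l in (('mid',[(320,206),(330,487)]),('right',[(614,183),(618,465)])):
    e=onz(b,[f(*p) for p in l],.125);d=e[0]-e[1];print(n,e.mean(0),np.linalg.norm(d),np.degrees(np.arctan2(d[1],d[0])))
    for p in ((292,346),(350,346)) if n=='mid' else ((590,324),(643,324)): print(onz(b,[f(*p)],.125))
o=[f(*p) for p in((347,72),(372,578))] if 0 else None
e=onz(b,[f(328,72),f(346,578),f(601,53),f(603,558)],.1);print('slab tops',e,np.linalg.norm(e[0]-e[1]),np.linalg.norm(e[2]-e[3]),e[0]/2+e[1]/2,e[2]/2+e[3]/2)
```

```text
mid [0.4731 0.3244 0.1252] [np.float64(0.0002559569936645124), np.float64(0.00025595699366457825)] [[0.4728 0.3245 0.125 ]]
right [0.468 0.278 0.127] [np.float64(0.00018347626958664846), np.float64(0.00018347626958651085)] [[0.4675 0.2779 0.125 ]]
mid [0.4724 0.3246 0.125 ] 0.04896031436320678 -10.190917218017457
[[0.4739 0.3297 0.125 ]]
[[0.472  0.3205 0.125 ]]
right [0.4672 0.2778 0.125 ] 0.048960932877772485 -9.39565507955616
[[0.4683 0.282  0.125 ]]
[[0.4667 0.2736 0.125 ]]
slab tops [[0.5206 0.3163 0.1   ]
 [0.4243 0.3334 0.1   ]
 [0.515  0.2691 0.1   ]
 [0.4192 0.2861 0.1   ]] 0.09782443263310199 0.09733030242589352 [0.4725 0.3249 0.1   ] [0.4671 0.2776 0.1   ]
```

Triangulated heights are 125 and 127 mm against 125 expected, and both widths and spacing agree. I'll start with the right cassette.

Request:
apply_moves(deltas=[{"fingers":30,"delta_pos":[22,13,20],"angular":[0,0,-0.6]},{"fingers":30,"delta_pos":[44,26,35],"angular":[0,0,-1.2]},{"fingers":30,"delta_pos":[44,26,35],"angular":[0,0,-1.2]},{"fingers":30,"delta_pos":[44,26,60],"angular":[0,0,-1.2]},{"fingers":30,"delta_pos":[44,26,85],"angular":[0,0,-1.2]},{"fingers":30,"delta_pos":[44,26,110],"angular":[0,0,-1.2]},{"fingers":30,"delta_pos":[44,26,110],"angular":[0,0,-1.2]},{"fingers":30,"delta_pos":[44,26,110],"angular":[0,0,-1.2]}])

```text
clock: 2.75
tool_pos: [0.4672, 0.2767, 0.0927]
orientation: [-180.0, -0.0, -10.1]
force: [1.3, 0.3, 0.8]
opening: 0.0303
gripper_force: 0.0
```

Request:
apply_moves(deltas=[{"fingers":0,"delta_pos":[0,0,0],"angular":[0,0,0]},{"fingers":0,"delta_pos":[0,0,0],"angular":[0,0,0]},{"fingers":0,"delta_pos":[0,0,0],"angular":[0,0,0]},{"fingers":0,"delta_pos":[0,0,0],"angular":[0,0,0]},{"fingers":0,"delta_pos":[0,0,0],"angular":[0,0,0]},{"fingers":0,"delta_pos":[0,0,0],"angular":[0,0,0]}])

```text
clock: 3.35
tool_pos: [0.4674, 0.2771, 0.0926]
orientation: [-179.8, -0.1, -10.1]
force: [-0.6, 5.1, 5.6]
opening: 0.0097
gripper_force: 29.9
```

Request:
apply_moves(deltas=[{"fingers":0,"delta_pos":[0,0,-10],"angular":[0,0,0]},{"fingers":0,"delta_pos":[0,0,-30],"angular":[0,0,0]},{"fingers":0,"delta_pos":[0,0,-60],"angular":[0,0,0]},{"fingers":0,"delta_pos":[0,0,-95],"angular":[0,0,0]},{"fingers":0,"delta_pos":[0,0,-130],"angular":[0,0,0]},{"fingers":0,"delta_pos":[0,0,-165],"angular":[0,0,0]},{"fingers":0,"delta_pos":[0,0,-190],"angular":[0,0,0]},{"fingers":0,"delta_pos":[0,0,-205],"angular":[0,0,0]},{"fingers":0,"delta_pos":[0,0,-205],"angular":[0,0,0]}])

```text
clock: 4.25
tool_pos: [0.467, 0.2756, 0.2982]
orientation: [-179.9, -0.1, -10.1]
force: [-0.3, -1.1, -2.1]
opening: 0.0094
gripper_force: 30.0
```

Request:
apply_moves(deltas=[{"fingers":0,"delta_pos":[6,23,0],"angular":[0,0,4]},{"fingers":0,"delta_pos":[12,46,0],"angular":[0,0,8]},{"fingers":0,"delta_pos":[18,70,0],"angular":[0,0,13]},{"fingers":0,"delta_pos":[24,93,0],"angular":[0,0,17]},{"fingers":0,"delta_pos":[30,116,0],"angular":[0,0,21]},{"fingers":0,"delta_pos":[36,139,0],"angular":[0,0,25]},{"fingers":0,"delta_pos":[42,162,0],"angular":[0,0,29]},{"fingers":0,"delta_pos":[48,186,0],"angular":[0,0,34]},{"fingers":0,"delta_pos":[54,209,0],"angular":[0,0,38]},{"fingers":0,"delta_pos":[58,232,0],"angular":[0,0,42]}])

```text
clock: 5.25
tool_pos: [0.482, 0.0357, 0.2946]
orientation: [179.8, 0.1, -52.3]
force: [-0.2, -0.4, -0.2]
opening: 0.0098
gripper_force: 30.0
```

Request:
apply_moves(deltas=[{"fingers":0,"delta_pos":[25,16,0],"angular":[0,0,5]},{"fingers":0,"delta_pos":[50,32,0],"angular":[0,0,10]},{"fingers":0,"delta_pos":[75,49,0],"angular":[0,0,15]},{"fingers":0,"delta_pos":[100,65,0],"angular":[0,0,20]},{"fingers":0,"delta_pos":[125,81,0],"angular":[0,0,25]},{"fingers":0,"delta_pos":[150,98,0],"angular":[0,0,30]},{"fingers":0,"delta_pos":[175,114,0],"angular":[0,0,35]},{"fingers":0,"delta_pos":[198,130,0],"angular":[0,0,40]},{"fingers":0,"delta_pos":[198,130,0],"angular":[0,0,40]},{"fingers":0,"delta_pos":[198,130,0],"angular":[0,0,40]}])

```text
clock: 6.25
tool_pos: [0.501, -0.1993, 0.2946]
orientation: [179.8, 0.0, -92.2]
force: [-0.1, 0.3, -1.2]
opening: 0.0098
gripper_force: 30.0
```

Run:
```python
from h import *
o=ctrl.get_obs();print(o['tool_pos'],o['orientation'],o['joint_pos'])
im=shot('wrist','w3')
cv2.imwrite('pics/w3b.png',cv2.convertScaleAbs(im,alpha=1.3))
```

```text
[ 0.501  -0.1993  0.2946] [179.7904   0.0246 -92.1675] [ -0.8796   5.6213  -9.9946  -0.0304 -74.5931  -1.2797]
```

View pics/w3b.png

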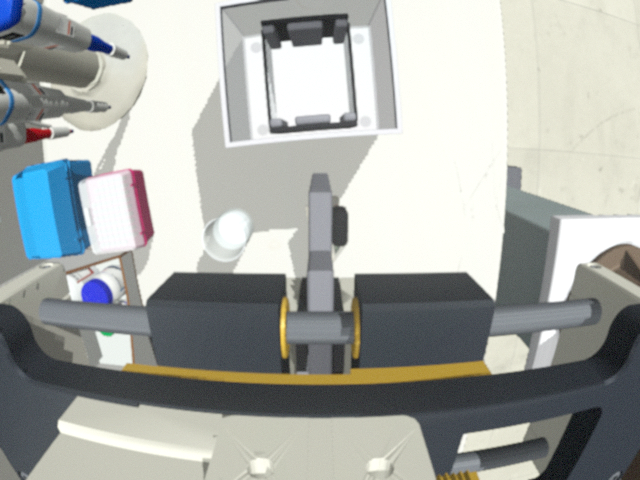

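The tank is at the top of the picture, with near rim corners about (228,146) and (400,130). The held cassette's lug is at (340,225), on the robot side, which is the correct facing. I'll move nearer for a second view.

Request:
apply_moves(deltas=[{"fingers":0,"delta_pos":[35,0,0],"angular":[0,0,0]},{"fingers":0,"delta_pos":[70,0,0],"angular":[0,0,0]},{"fingers":0,"delta_pos":[80,0,0],"angular":[0,0,0]},{"fingers":0,"delta_pos":[80,0,0],"angular":[0,0,0]},{"fingers":0,"delta_pos":[80,0,0],"angular":[0,0,0]}])

```text
clock: 6.8
tool_pos: [0.4991, -0.2779, 0.2961]
orientation: [180.0, 0.0, -92.1]
force: [0.6, 0.8, -0.6]
opening: 0.0096
gripper_force: 30.0
```

Run:
```python
from h import *
o=ctrl.get_obs();print(o['tool_pos'],o['orientation'],o['joint_pos'])
im=shot('wrist','w4')
c=im[10:290,190:450]
cv2.imwrite('pics/w4c.png',cv2.resize(cv2.convertScaleAbs(c,alpha=1.2),None,fx=2,fy=2,interpolation=cv2.INTER_CUBIC))
```

```text
[ 0.4991 -0.2779  0.2961] [179.9615   0.0275 -92.0647] [ -9.5109   8.6472  -6.2653  -0.023  -75.1292   7.4521]
```

View pics/w4c.png

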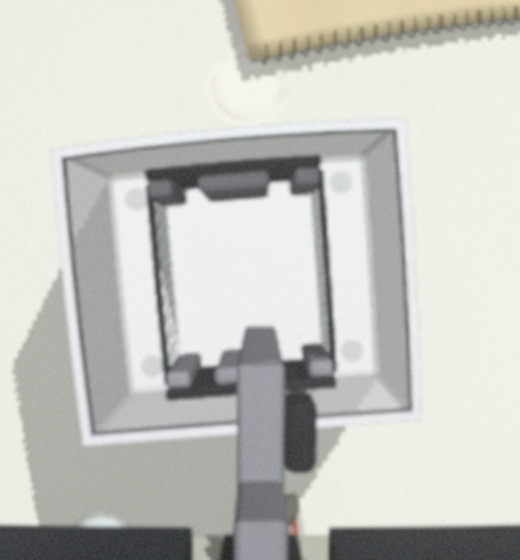

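The tank fills crop w4c. The outer rim corners are about (216,85), (392,71), (399,218) and (233,232) in full-image pixels, and the electrode holder grooves are visible. Next I'll fit rim lines on the z=0.128 plane.

```bash
cat > rim.py <<'E'
from h import *
def fit(fn,corn,z=.128):
    im,cam=load(fn);g=im.astype(float);s=cv2.GaussianBlur(g[:,:,0]-g[:,:,2],(0,0),1.0)  # rim is bluish, bench yellowish
    out=[]
    corn=np.array(corn,float);ctr=corn.mean(0);lines=[]
    for i in range(4):
        a,b=corn[i],corn[(i+1)%4];n=np.array([b[1]-a[1],a[0]-b[0]]);n/=np.linalg.norm(n)
        if n@((a+b)/2-ctr)<0:n=-n
        pin,pout=[],[]
        for t in np.linspace(.08,.92,60):
            p=a+(b-a)*t;k=np.arange(-6,6.01,.25);q=(p+np.outer(k,n)).astype(np.float32)
            v=cv2.remap(s.astype(np.float32),q[:,0].copy(),q[:,1].copy(),cv2.INTER_LINEAR).ravel()
            j=np.argmax(v)
            if v[j]<4: continue
            h=v[j]/2+min(v[0],v[-1])/2
            o=j
            while o<len(v)-1 and v[o]>h:o+=1
            e=j
            while e>0 and v[e]>h:e-=1
            pout.append(p+k[o]*n);pin.append(p+k[e]*n)
        r=[]
        for P in (pin,pout):
            W=onz(cam,P,z)[:,:2];
            for _ in range(3):
                c=np.median(W,0) if 0 else W.mean(0);u=np.linalg.svd(W-c)[2][0];d=(W-c)@[-u[1],u[0]]
                W=W[abs(d)<max(2*abs(d).mean(),2e-4)]
            r.append((c,u,abs(d).mean(),len(W)))
        lines.append(r)
    def X(l,m):
        t=np.linalg.solve(np.c_[l[1],-m[1]],m[0]-l[0]);return l[0]+t[0]*l[1]
    for k,nm in ((0,'in'),(1,'out')):
        L=[l[k] for l in lines];C=np.array([X(L[i-1],L[i]) for i in range(4)])
        print(fn,nm,'centre',C.mean(0),'sides',[round(np.linalg.norm(C[i]-C[(i+1)%4]),4) for i in range(4)],
          'ang',[round(float(np.degrees(np.arctan2(l[1][1],l[1][0]))%90),2) for l in L],'res',[round(l[2]*1e3,2) for l in L],[l[3] for l in L])
    return C
if __name__=='__main__':
    fit('w4',[(216.5,85),(392,71),(399.5,218),(233,232)])
    im,cam=load('w4');s=im.astype(int)
    print([tuple(map(int,im[150,c])) for c in range(214,234)])
    print(onz(cam,[(216.5,85),(392,71),(399.5,218),(233,232)],.128))
    _,c3=load('w3')
    for p,q in (((228,146),(233,232)),((400,130.5),(399.5,218))): print(tri([(c3,p),(cam,q)]))
    f=lambda x,y:(x/2+190,y/2+10)
    # holder bars top (z .082?)
    print(onz(cam,[f(148,170),f(320,157),f(335,385),f(167,397)],.082))
E
python3 rim.py
```

```text
w4 in centre [ 0.9929 -0.3191] sides [np.float64(2.5361), np.float64(0.1233), np.float64(0.3045), np.float64(2.8398)] ang [2.45, 0.91, 2.77, 0.0] res [np.float64(0.12), np.float64(0.0), np.float64(0.13), np.float64(0.0)] [34, 4, 11, 1]
w4 out centre [ 1.0728 -0.3214] sides [np.float64(2.6662), np.float64(0.1269), np.float64(0.0822), np.float64(2.7525)] ang [2.49, 3.31, 7.53, 0.0] res [np.float64(0.08), np.float64(0.07), np.float64(1.34), np.float64(0.0)] [43, 4, 13, 1]
[(192, 198, 198), (186, 191, 191), (176, 183, 183), (164, 169, 170), (149, 153, 153), (143, 149, 148), (149, 151, 153), (170, 170, 169), (192, 190, 190), (199, 197, 197), (196, 195, 194), (184, 183, 182), (150, 147, 146), (112, 110, 108), (109, 110, 107), (128, 130, 129), (136, 137, 135), (137, 138, 136), (138, 141, 138), (137, 138, 138)]
[[ 0.5859 -0.4035  0.128 ]
 [ 0.4311 -0.4089  0.128 ]
 [ 0.4261 -0.2762  0.128 ]
 [ 0.5796 -0.2684  0.128 ]]
(array([ 0.5787, -0.269 ,  0.1302]), [np.float64(0.00037185753558910086), np.float64(0.0003718575355889159)])
(array([ 0.427 , -0.2766,  0.1298]), [np.float64(0.0004898982672077653), np.float64(0.0004898982672077643)])
[[ 0.55   -0.3961  0.082 ]
 [ 0.4648 -0.3989  0.082 ]
 [ 0.4602 -0.2832  0.082 ]
 [ 0.5463 -0.2801  0.082 ]]
```

```bash
sed -i 's/s=cv2.GaussianBlur(g\[:,:,0\]-g\[:,:,2\],(0,0),1.0)/s=cv2.GaussianBlur(g[:,:,0]-g[:,:,2]+5,(0,0),1.0)/; s/if v\[j\]<4: continue/if v[j]<3: continue/; s/np.arange(-6,6.01,.25)/np.arange(-5,5.01,.25)/' rim.py; python3 rim.py | head -2
```

```text
w4 in centre [ 0.5056 -0.3392] sides [np.float64(0.1442), np.float64(0.1248), np.float64(0.1427), np.float64(0.1249)] ang [2.82, 2.05, 2.87, 2.75] res [np.float64(0.25), np.float64(0.13), np.float64(0.05), np.float64(0.14)] [50, 48, 54, 48]
w4 out centre [ 0.5061 -0.3392] sides [np.float64(0.1566), np.float64(0.1361), np.float64(0.157), np.float64(0.1371)] ang [2.26, 2.33, 2.6, 2.16] res [np.float64(0.17), np.float64(0.08), np.float64(0.14), np.float64(0.06)] [57, 60, 39, 52]
```

Outer rim measures 156.8 x 136.6 mm against 156 x 136. Tank centre is about (0.506, -0.339) and yaw about 2.45°. I'll hover over the back slot with the foot just above the groove mouths and check alignment there.

Request:
apply_moves(deltas=[{"fingers":0,"delta_pos":[20,-11,0],"angular":[0,0,-1.5]},{"fingers":0,"delta_pos":[40,-22,0],"angular":[0,0,-3]},{"fingers":0,"delta_pos":[59,-33.5,0],"angular":[0,0,-4.5]},{"fingers":0,"delta_pos":[59,-33.5,20],"angular":[0,0,-4.5]},{"fingers":0,"delta_pos":[59,-33.5,50],"angular":[0,0,-4.5]},{"fingers":0,"delta_pos":[59,-33.5,80],"angular":[0,0,-4.5]},{"fingers":0,"delta_pos":[59,-33.5,105],"angular":[0,0,-4.5]},{"fingers":0,"delta_pos":[59,-33.5,115],"angular":[0,0,-4.5]},{"fingers":0,"delta_pos":[59,-33.5,115],"angular":[0,0,-4.5]},{"fingers":0,"delta_pos":[59,-33.5,115],"angular":[0,0,-4.5]}])

```text
clock: 7.85
tool_pos: [0.5314, -0.3389, 0.1829]
orientation: [-179.9, -0.1, -87.5]
force: [0.1, -0.2, 0.1]
opening: 0.01
gripper_force: 30.0
```

Run:
```python
from h import *
o=ctrl.get_obs();print(o['tool_pos'],o['orientation'],o['joint_pos'])
im=shot('wrist','w5')
c=im[120:270,220:420]
cv2.imwrite('pics/w5c.png',cv2.resize(cv2.convertScaleAbs(c,alpha=1.4),None,fx=4,fy=4,interpolation=cv2.INTER_CUBIC))
```

```text
[ 0.5314 -0.3389  0.1829] [-179.9232   -0.0573  -87.5365] [-14.7864  18.0426  -8.8855   0.0358 -62.9815  17.2337]
```

View pics/w5c.png

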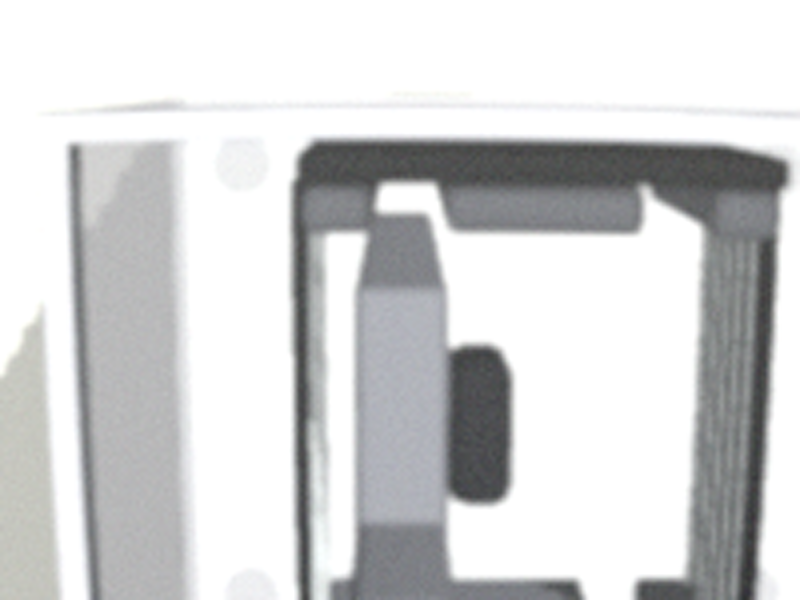

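In w5c the held cassette's midline is at column ~400 and the back groove centre at ~407, so the cassette is about 1.2 mm too far back. I'll shift it 1.2 mm and lower it partway.

Request:
apply_moves(deltas=[{"fingers":0,"delta_pos":[0,1.2,0],"angular":[0,0,0]},{"fingers":0,"delta_pos":[0,1.2,5],"angular":[0,0,0]},{"fingers":0,"delta_pos":[0,1.2,10],"angular":[0,0,0]},{"fingers":0,"delta_pos":[0,1.2,15],"angular":[0,0,0]},{"fingers":0,"delta_pos":[0,1.2,20],"angular":[0,0,0]},{"fingers":0,"delta_pos":[0,1.2,25],"angular":[0,0,0]},{"fingers":0,"delta_pos":[0,1.2,30],"angular":[0,0,0]},{"fingers":0,"delta_pos":[0,1.2,30],"angular":[0,0,0]}])

```text
clock: 8.7
tool_pos: [0.529, -0.3389, 0.1505]
orientation: [179.9, 0.0, -87.6]
force: [-0.6, 0.0, -2.0]
opening: 0.0099
gripper_force: 30.0
```

Request:
apply_moves(deltas=[{"fingers":0,"delta_pos":[0,0,8],"angular":[0,0,0]},{"fingers":0,"delta_pos":[0,0,16],"angular":[0,0,0]},{"fingers":0,"delta_pos":[0,0,24],"angular":[0,0,0]},{"fingers":0,"delta_pos":[0,0,32],"angular":[0,0,0]},{"fingers":0,"delta_pos":[0,0,40],"angular":[0,0,0]},{"fingers":0,"delta_pos":[0,0,48],"angular":[0,0,0]},{"fingers":0,"delta_pos":[0,0,54],"angular":[0,0,0]},{"fingers":0,"delta_pos":[0,0,58],"angular":[0,0,0]},{"fingers":0,"delta_pos":[0,0,60],"angular":[0,0,0]},{"fingers":0,"delta_pos":[0,0,60],"angular":[0,0,0]}])

```text
clock: 9.7
tool_pos: [0.5293, -0.339, 0.0914]
orientation: [180.0, 0.0, -87.6]
force: [-0.3, -0.1, -1.5]
opening: 0.0097
gripper_force: 30.0
```

Request:
apply_moves(deltas=[{"fingers":0,"delta_pos":[0,0,1.5],"angular":[0,0,0]},{"fingers":0,"delta_pos":[0,0,3],"angular":[0,0,0]},{"fingers":0,"delta_pos":[0,0,3],"angular":[0,0,0]},{"fingers":0,"delta_pos":[0,0,3],"angular":[0,0,0]}])

```text
clock: 10.1
tool_pos: [0.5295, -0.3391, 0.0888]
orientation: [-180.0, -0.0, -87.6]
force: [-0.3, 0.3, -0.6]
opening: 0.0097
gripper_force: 30.0
```

Request:
apply_moves(deltas=[{"fingers":15,"delta_pos":[0,0,0],"angular":[0,0,0]},{"fingers":30,"delta_pos":[0,0,0],"angular":[0,0,0]},{"fingers":30,"delta_pos":[0,0,0],"angular":[0,0,0]},{"fingers":30,"delta_pos":[0,0,0],"angular":[0,0,0]},{"fingers":30,"delta_pos":[0,0,0],"angular":[0,0,0]}])

```text
clock: 10.6
tool_pos: [0.5294, -0.3391, 0.0886]
orientation: [-180.0, -0.0, -87.6]
force: [-0.1, -0.3, 0.5]
opening: 0.0297
gripper_force: 0.0
```

Request:
apply_moves(deltas=[{"fingers":30,"delta_pos":[0,0,-15],"angular":[0,0,0]},{"fingers":30,"delta_pos":[0,0,-45],"angular":[0,0,0]},{"fingers":30,"delta_pos":[0,0,-85],"angular":[0,0,0]},{"fingers":30,"delta_pos":[0,0,-125],"angular":[0,0,0]},{"fingers":30,"delta_pos":[0,0,-165],"angular":[0,0,0]},{"fingers":30,"delta_pos":[0,0,-190],"angular":[0,0,0]},{"fingers":30,"delta_pos":[-20,1,-200],"angular":[0,0,-2]},{"fingers":30,"delta_pos":[-60,3,-200],"angular":[0,0,-7]},{"fingers":30,"delta_pos":[-105,5,-200],"angular":[0,0,-12]},{"fingers":30,"delta_pos":[-150,7,-200],"angular":[0,0,-17]}])

```text
clock: 11.6
tool_pos: [0.5156, -0.1883, 0.2886]
orientation: [-180.0, 0.0, -70.5]
force: [1.3, 0.3, 0.7]
opening: 0.0298
gripper_force: 0.0
```

Run:
```python
from h import *
shot('wrist','w6');go([.4728,.3240,.2886],-10.1)
```

```text
delta mm [-491.3 -133.6    1.3] ang [ -0.14   0.01 -59.92]
```

Request:
apply_moves(deltas=[{"fingers":30,"delta_pos":[-45,-12,0],"angular":[0,0,-6]},{"fingers":30,"delta_pos":[-90,-24,0],"angular":[0,0,-12]},{"fingers":30,"delta_pos":[-135,-37,0],"angular":[0,0,-18]},{"fingers":30,"delta_pos":[-180,-49,0],"angular":[0,0,-23]},{"fingers":30,"delta_pos":[-225,-61,0],"angular":[0,0,-29]},{"fingers":30,"delta_pos":[-270,-73,0],"angular":[0,0,-34]},{"fingers":30,"delta_pos":[-315,-86,0],"angular":[0,0,-39]},{"fingers":30,"delta_pos":[-360,-98,0],"angular":[0,0,-45]},{"fingers":30,"delta_pos":[-405,-110,0],"angular":[0,0,-51]},{"fingers":30,"delta_pos":[-450,-122,0],"angular":[0,0,-57]}])

```text
clock: 12.65
tool_pos: [0.4811, 0.2774, 0.2889]
orientation: [-180.0, -0.0, -13.3]
force: [1.5, -0.6, 0.3]
opening: 0.0302
gripper_force: 0.0
```

Run:
```python
from h import *
go([.4728,.3240,.0926],-10.1)
```

```text
delta mm [-18.8 -43.3 196.3] ang [-0.03 -0.02 -3.23]
```

Request:
apply_moves(deltas=[{"fingers":30,"delta_pos":[-10,-22,20],"angular":[0,0,-1.6]},{"fingers":30,"delta_pos":[-19,-43,60],"angular":[0,0,-3.2]},{"fingers":30,"delta_pos":[-19,-43,100],"angular":[0,0,-3.2]},{"fingers":30,"delta_pos":[-19,-43,120],"angular":[0,0,-3.2]},{"fingers":30,"delta_pos":[-19,-43,120],"angular":[0,0,-3.2]},{"fingers":30,"delta_pos":[-19,-43,120],"angular":[0,0,-3.2]}])

```text
clock: 13.25
tool_pos: [0.4737, 0.3219, 0.1692]
orientation: [180.0, -0.0, -10.4]
force: [0.9, 0.2, 0.7]
opening: 0.0302
gripper_force: 0.0
```

Run:
```python
from h import *
go([.4728,.3240,.0926],-10.1)
```

```text
delta mm [-1.3 -1.9 76.6] ang [ 0.01 -0.03 -0.28]
```

Request:
apply_moves(deltas=[{"fingers":30,"delta_pos":[-1.3,-1.9,15],"angular":[0,0,-0.3]},{"fingers":30,"delta_pos":[-1.3,-1.9,40],"angular":[0,0,-0.3]},{"fingers":30,"delta_pos":[-1.3,-1.9,62],"angular":[0,0,-0.3]},{"fingers":30,"delta_pos":[-1.3,-1.9,76.5],"angular":[0,0,-0.3]},{"fingers":30,"delta_pos":[-1.3,-1.9,76.5],"angular":[0,0,-0.3]},{"fingers":10,"delta_pos":[-1.3,-1.9,76.5],"angular":[0,0,-0.3]},{"fingers":0,"delta_pos":[-1.3,-1.9,76.5],"angular":[0,0,-0.3]},{"fingers":0,"delta_pos":[-1.3,-1.9,76.5],"angular":[0,0,-0.3]},{"fingers":0,"delta_pos":[-1.3,-1.9,76.5],"angular":[0,0,-0.3]},{"fingers":0,"delta_pos":[-1.3,-1.9,76.5],"angular":[0,0,-0.3]}])

```text
clock: 14.25
tool_pos: [0.4731, 0.325, 0.0934]
orientation: [-179.9, -0.1, -10.1]
force: [-1.5, 2.1, 6.3]
opening: 0.0097
gripper_force: 29.9
```

Request:
apply_moves(deltas=[{"fingers":0,"delta_pos":[0,0,-10],"angular":[0,0,0]},{"fingers":0,"delta_pos":[0,0,-30],"angular":[0,0,0]},{"fingers":0,"delta_pos":[0,0,-60],"angular":[0,0,0]},{"fingers":0,"delta_pos":[0,0,-95],"angular":[0,0,0]},{"fingers":0,"delta_pos":[0,0,-130],"angular":[0,0,0]},{"fingers":0,"delta_pos":[0,0,-165],"angular":[0,0,0]},{"fingers":0,"delta_pos":[0,0,-190],"angular":[0,0,0]},{"fingers":0,"delta_pos":[0,0,-205],"angular":[0,0,0]},{"fingers":0,"delta_pos":[0,0,-205],"angular":[0,0,0]}])

```text
clock: 15.15
tool_pos: [0.4727, 0.3239, 0.2993]
orientation: [-179.9, -0.1, -10.1]
force: [0.5, -0.4, -2.1]
opening: 0.0099
gripper_force: 30.0
```

Request:
apply_moves(deltas=[{"fingers":0,"delta_pos":[6,27,0],"angular":[0,0,4]},{"fingers":0,"delta_pos":[12,54,0],"angular":[0,0,8]},{"fingers":0,"delta_pos":[18,82,0],"angular":[0,0,13]},{"fingers":0,"delta_pos":[24,110,0],"angular":[0,0,17]},{"fingers":0,"delta_pos":[30,138,0],"angular":[0,0,21]},{"fingers":0,"delta_pos":[36,166,0],"angular":[0,0,25]},{"fingers":0,"delta_pos":[42,194,0],"angular":[0,0,29]},{"fingers":0,"delta_pos":[48,222,0],"angular":[0,0,34]},{"fingers":0,"delta_pos":[54,250,0],"angular":[0,0,38]},{"fingers":0,"delta_pos":[58,278,0],"angular":[0,0,42]}])

```text
clock: 16.15
tool_pos: [0.4796, 0.0385, 0.2954]
orientation: [179.8, 0.1, -52.3]
force: [0.7, -0.1, -1.9]
opening: 0.0098
gripper_force: 30.0
```

Run:
```python
from h import *
# lid view for later, and next target: front slot
print(ctrl.get_obs()['tool_pos'])
go([.4813,-.3400,.2946],-87.55)
```

```text
[0.4796 0.0385 0.2954]
delta mm [300.4 230.2   1.2] ang [ 0.18  0.01 35.27]
```

Request:
apply_moves(deltas=[{"fingers":0,"delta_pos":[33,26,0],"angular":[0,0,4]},{"fingers":0,"delta_pos":[66,51,0],"angular":[0,0,8]},{"fingers":0,"delta_pos":[100,77,0],"angular":[0,0,12]},{"fingers":0,"delta_pos":[133,102,0],"angular":[0,0,16]},{"fingers":0,"delta_pos":[167,128,0],"angular":[0,0,20]},{"fingers":0,"delta_pos":[200,154,0],"angular":[0,0,24]},{"fingers":0,"delta_pos":[235,180,0],"angular":[0,0,28]},{"fingers":0,"delta_pos":[268,206,0],"angular":[0,0,32]},{"fingers":0,"delta_pos":[300,230,0],"angular":[0,0,35.2]},{"fingers":0,"delta_pos":[300,230,0],"angular":[0,0,35.2]}])

```text
clock: 17.15
tool_pos: [0.482, -0.3415, 0.2942]
orientation: [179.7, 0.1, -87.6]
force: [-0.2, 0.1, -2.4]
opening: 0.01
gripper_force: 30.0
```

Run:
```python
from h import *
go([.4813,-.3410,.1829],-87.55)
```

```text
delta mm [ -0.4   0.2 111.3] ang [ 0.27  0.07 -0.09]
```

Request:
apply_moves(deltas=[{"fingers":0,"delta_pos":[0,0.5,20],"angular":[0,0,0]},{"fingers":0,"delta_pos":[0,0.5,50],"angular":[0,0,0]},{"fingers":0,"delta_pos":[0,0.5,80],"angular":[0,0,0]},{"fingers":0,"delta_pos":[0,0.5,100],"angular":[0,0,0]},{"fingers":0,"delta_pos":[0,0.5,111],"angular":[0,0,0]},{"fingers":0,"delta_pos":[0,0.5,111],"angular":[0,0,0]},{"fingers":0,"delta_pos":[0,0.5,111],"angular":[0,0,0]}])

```text
clock: 17.85
tool_pos: [0.4833, -0.3381, 0.1865]
orientation: [180.0, -0.0, -87.3]
force: [0.4, -0.1, -1.6]
opening: 0.0096
gripper_force: 30.0
```

Run:
```python
from h import *
o=ctrl.get_obs();print(o['tool_pos'],o['orientation'])
im=shot('wrist','w7').astype(int).sum(2)//3
for r in (167,169,171,173,175,177,185,200): print(r,im[r,292:350].tolist())
```

```text
[ 0.4833 -0.3381  0.1865] [179.9989  -0.0206 -87.2727]
167 [95, 96, 96, 95, 98, 95, 100, 97, 97, 97, 97, 99, 99, 97, 99, 95, 99, 99, 92, 85, 93, 132, 172, 190, 196, 194, 194, 195, 195, 195, 194, 193, 195, 194, 194, 195, 191, 171, 128, 92, 92, 97, 97, 98, 98, 99, 100, 97, 99, 99, 98, 96, 98, 94, 91, 80, 70, 68]
169 [94, 98, 97, 97, 96, 94, 93, 100, 99, 93, 97, 98, 94, 97, 97, 98, 97, 93, 90, 84, 105, 150, 184, 194, 194, 194, 193, 194, 195, 195, 194, 194, 195, 196, 194, 195, 193, 183, 156, 115, 95, 93, 100, 95, 97, 97, 98, 98, 95, 98, 97, 96, 96, 92, 88, 81, 69, 70]
171 [91, 92, 92, 92, 86, 91, 88, 91, 92, 91, 92, 90, 89, 90, 91, 91, 91, 93, 89, 102, 135, 171, 187, 193, 194, 196, 191, 195, 194, 194, 195, 194, 193, 194, 194, 194, 194, 192, 179, 144, 109, 93, 92, 91, 91, 94, 92, 93, 91, 88, 91, 93, 93, 91, 85, 80, 67, 65]
173 [136, 134, 136, 134, 134, 132, 134, 134, 135, 135, 133, 131, 133, 133, 132, 132, 133, 138, 146, 157, 160, 162, 159, 160, 160, 158, 159, 158, 160, 162, 161, 158, 160, 159, 168, 181, 191, 195, 189, 180, 163, 144, 133, 129, 130, 127, 130, 130, 126, 118, 105, 98, 99, 98
[... 447 characters left out ...]
, 95, 94, 95, 98, 101, 116, 156, 184, 194, 195, 193, 193, 193, 194, 193, 195, 193, 195, 190, 177, 151, 134, 128, 125, 103, 74, 56, 65]
185 [195, 193, 195, 192, 194, 195, 193, 193, 193, 195, 194, 193, 193, 194, 196, 193, 192, 180, 152, 112, 93, 93, 93, 96, 95, 97, 94, 94, 94, 95, 96, 96, 93, 97, 93, 95, 98, 126, 165, 186, 192, 195, 194, 195, 194, 196, 193, 194, 189, 173, 146, 130, 128, 124, 105, 71, 62, 69]
200 [193, 193, 193, 193, 193, 194, 193, 193, 195, 193, 194, 193, 193, 195, 195, 185, 157, 125, 120, 127, 130, 129, 131, 131, 131, 132, 130, 128, 130, 131, 131, 130, 131, 131, 132, 130, 132, 128, 123, 137, 174, 190, 195, 195, 194, 193, 195, 193, 186, 165, 141, 130, 128, 121, 99, 70, 56, 82]
```

Request:
apply_moves(deltas=[{"fingers":0,"delta_pos":[2,1.5,0],"angular":[0,0,0.2]},{"fingers":0,"delta_pos":[2,1.5,0],"angular":[0,0,0.2]},{"fingers":0,"delta_pos":[2,1.5,0],"angular":[0,0,0.2]},{"fingers":0,"delta_pos":[2,1.5,0],"angular":[0,0,0.2]}])

```text
clock: 18.3
tool_pos: [0.4817, -0.3402, 0.1864]
orientation: [-180.0, -0.0, -87.5]
force: [0.7, -0.4, -2.4]
opening: 0.0097
gripper_force: 30.0
```

Run:
```python
from h import *
o=ctrl.get_obs();print(o['tool_pos'],o['orientation'])
im=shot('wrist','w8').astype(int).sum(2)//3
def mid(r,bright):
    v=im[r,300:345].astype(float);s=(v>145)==bright;d=np.flatnonzero(np.diff(s.astype(int)))
    return r,[round(300+i+(145-v[i])/(v[i+1]-v[i]),1) for i in d]
for r in (167,169,171): print('groove',mid(r,True))
for r in (177,180,185,200): print('cass',mid(r,False))
```

```text
[ 0.4817 -0.3402  0.1864] [-179.9691   -0.0092  -87.5028]
groove (167, [np.float64(311.9), np.float64(326.8)])
groove (169, [np.float64(311.4), np.float64(327.3)])
groove (171, [np.float64(310.9), np.float64(327.8)])
cass (177, [np.float64(311.6), np.float64(327.8), np.float64(339.4)])
cass (180, [np.float64(311.2), np.float64(328.3), np.float64(340.5)])
cass (185, [np.float64(310.1), np.float64(329.5), np.float64(340.6)])
cass (200, [np.float64(308.3), np.float64(331.2), np.float64(340.4)])
```

Groove centre 319.4 and cassette midline 319.7 now agree, so I'll descend.

Request:
apply_moves(deltas=[{"fingers":0,"delta_pos":[0,0,8],"angular":[0,0,0]},{"fingers":0,"delta_pos":[0,0,14],"angular":[0,0,0]},{"fingers":0,"delta_pos":[0,0,19],"angular":[0,0,0]},{"fingers":0,"delta_pos":[0,0,24],"angular":[0,0,0]},{"fingers":0,"delta_pos":[0,0,29],"angular":[0,0,0]},{"fingers":0,"delta_pos":[0,0,34],"angular":[0,0,0]},{"fingers":0,"delta_pos":[0,0,34],"angular":[0,0,0]}])

```text
clock: 19.05
tool_pos: [0.4812, -0.3399, 0.1511]
orientation: [179.9, 0.0, -87.5]
force: [-1.0, -0.2, -1.8]
opening: 0.0098
gripper_force: 30.0
```

Request:
apply_moves(deltas=[{"fingers":0,"delta_pos":[0,0,8],"angular":[0,0,0]},{"fingers":0,"delta_pos":[0,0,16],"angular":[0,0,0]},{"fingers":0,"delta_pos":[0,0,24],"angular":[0,0,0]},{"fingers":0,"delta_pos":[0,0,32],"angular":[0,0,0]},{"fingers":0,"delta_pos":[0,0,40],"angular":[0,0,0]},{"fingers":0,"delta_pos":[0,0,48],"angular":[0,0,0]},{"fingers":0,"delta_pos":[0,0,54],"angular":[0,0,0]},{"fingers":0,"delta_pos":[0,0,59],"angular":[0,0,0]},{"fingers":0,"delta_pos":[0,0,61],"angular":[0,0,0]},{"fingers":0,"delta_pos":[0,0,61],"angular":[0,0,0]}])

```text
clock: 20.05
tool_pos: [0.4816, -0.3401, 0.0908]
orientation: [180.0, 0.0, -87.5]
force: [0.2, 0.5, -2.6]
opening: 0.0098
gripper_force: 30.0
```

Request:
apply_moves(deltas=[{"fingers":0,"delta_pos":[0,0,1.5],"angular":[0,0,0]},{"fingers":0,"delta_pos":[0,0,1.5],"angular":[0,0,0]},{"fingers":15,"delta_pos":[0,0,1.5],"angular":[0,0,0]},{"fingers":30,"delta_pos":[0,0,1.5],"angular":[0,0,0]},{"fingers":30,"delta_pos":[0,0,1.5],"angular":[0,0,0]},{"fingers":30,"delta_pos":[0,0,1.5],"angular":[0,0,0]},{"fingers":30,"delta_pos":[0,0,1.5],"angular":[0,0,0]}])

```text
clock: 20.75
tool_pos: [0.4817, -0.3401, 0.0897]
orientation: [-180.0, -0.0, -87.5]
force: [0.5, -0.1, -0.2]
opening: 0.0296
gripper_force: 0.0
```

Request:
apply_moves(deltas=[{"fingers":30,"delta_pos":[0,0,-15],"angular":[0,0,0]},{"fingers":30,"delta_pos":[0,0,-45],"angular":[0,0,0]},{"fingers":30,"delta_pos":[0,0,-85],"angular":[0,0,0]},{"fingers":30,"delta_pos":[0,0,-125],"angular":[0,0,0]},{"fingers":30,"delta_pos":[0,0,-165],"angular":[0,0,0]},{"fingers":30,"delta_pos":[0,0,-195],"angular":[0,0,0]},{"fingers":30,"delta_pos":[0,0,-205],"angular":[0,0,0]},{"fingers":30,"delta_pos":[0,0,-205],"angular":[0,0,0]}])

```text
clock: 21.55
tool_pos: [0.4822, -0.3403, 0.2962]
orientation: [-179.8, -0.1, -87.5]
force: [-0.6, 0.4, -0.1]
opening: 0.0299
gripper_force: 0.0
```

Run:
```python
from h import *
o=ctrl.get_obs();print(o['tool_pos'],o['orientation'])
shot('wrist','w9');go([.5,.0,.29],-95)
```

```text
[ 0.4822 -0.3403  0.2962] [-179.8255   -0.0692  -87.4935]
delta mm [-338.8  -33.2    4.5] ang [-0.04  0.01  7.5 ]
```

Request:
apply_moves(deltas=[{"fingers":60,"delta_pos":[-42,-4,0],"angular":[0,0,1]},{"fingers":60,"delta_pos":[-84,-8,0],"angular":[0,0,2]},{"fingers":60,"delta_pos":[-127,-12,0],"angular":[0,0,3]},{"fingers":60,"delta_pos":[-170,-17,0],"angular":[0,0,4]},{"fingers":60,"delta_pos":[-212,-21,0],"angular":[0,0,5]},{"fingers":60,"delta_pos":[-255,-25,0],"angular":[0,0,6]},{"fingers":60,"delta_pos":[-298,-29,0],"angular":[0,0,7]},{"fingers":60,"delta_pos":[-338,-33,0],"angular":[0,0,7.5]},{"fingers":60,"delta_pos":[-338,-33,0],"angular":[0,0,7.5]},{"fingers":60,"delta_pos":[-338,-33,0],"angular":[0,0,7.5]}])

```text
clock: 22.6
tool_pos: [0.4991, -0.0002, 0.2928]
orientation: [179.8, -0.1, -94.9]
force: [0.6, -1.2, 0.5]
opening: 0.0604
gripper_force: 0.0
```

Run:
```python
from h import *
o=ctrl.get_obs();print(o['tool_pos'],o['orientation'])
im=shot('wrist','w10');_,cam=load('w10')
# lid outline: grey bluish, value well below bench
h=im.astype(int);b=h[:,:,0]-h[:,:,2];v=h.mean(2)
pp=proj(cam,[(.502,0,.018)])[0];print('lid px',pp)
m=((b>0)&(v<150)).astype(np.uint8);m[275:]=0;m=cv2.morphologyEx(m,cv2.MORPH_OPEN,np.ones((5,5)))
for c in cv2.findContours(m,cv2.RETR_EXTERNAL,cv2.CHAIN_APPROX_NONE)[0]:
    if cv2.contourArea(c)>3000:
        r=cv2.minAreaRect(c);print(cv2.contourArea(c),r,onz(cam,cv2.boxPoints(r),.018)[:,:2])
A=im[20:290,160:480];cv2.imwrite('pics/w10c.png',cv2.resize(cv2.convertScaleAbs(A,alpha=1.4),None,fx=2.2,fy=2.2,interpolation=cv2.INTER_CUBIC))
```

```text
[ 0.4991 -0.0002  0.2928] [179.8385  -0.0607 -94.8598]
lid px [316.7949 199.6434]
16283.0 ((316.0, 197.0), (120.0, 140.0), 90.0) [[ 0.5779 -0.082 ]
 [ 0.4153 -0.0679]
 [ 0.4226  0.0785]
 [ 0.596   0.0638]]
5112.0 ((529.989990234375, 166.9300079345703), (136.75088500976562, 49.72919464111328), 88.99491119384766) [[ 0.2586 -0.1125]
 [ 0.1788 -0.1174]
 [ 0.1718  0.0708]
 [ 0.2565  0.065 ]]
6146.5 ((34.60755157470703, 71.667724609375), (99.00200653076172, 75.954833984375), 84.73760986328125) [[ 0.9912 -0.3452]
 [ 0.8212 -0.2938]
 [ 0.8111 -0.1466]
 [ 0.971  -0.173 ]]
```

View pics/w10c.png

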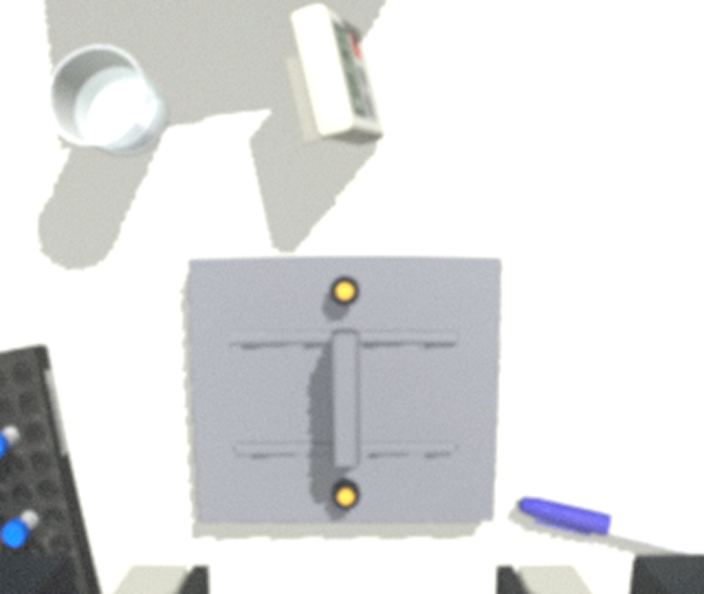

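Crop w10c shows the lid with corners about (190,260), (500,260), (493,521) and (197,521). The handle bar runs from (345,330) to (345,467), and the jacks are at (344,290) and (345,495).

Run:
```python
from h import *
_,cam=load('w10');_,c1=load('w1')
f=lambda x,y:(x/2.2+160,y/2.2+20)
L=onz(cam,[f(190,260),f(500,260),f(493,521),f(197,521)],.018);print('lid',L[:,:2],L.mean(0),[np.linalg.norm(L[i]-L[i-1]).round(4) for i in range(4)])
for a,b in ((0,1),(3,2),(1,2),(0,3)):
    d=L[b]-L[a];print('ang',np.degrees(np.arctan2(d[1],d[0])))
H=onz(cam,[f(345.5,330),f(345.5,467)],.048);d=H[0]-H[1];print('handle',H.mean(0),np.linalg.norm(d),np.degrees(np.arctan2(d[1],d[0])))
J=[tri([(cam,f(344.5,290)),(c1,(588,170))]),tri([(cam,f(345,495)),(c1,(532,158))])];print(J)
d=J[0][0]-J[1][0];print(np.degrees(np.arctan2(d[1],d[0])),(J[0][0]+J[1][0])/2)
# tank check: w9 rim not needed; cassette tabs in w9 at z .121
```

```text
lid [[ 0.5776 -0.0805]
 [ 0.4139 -0.0664]
 [ 0.425   0.0781]
 [ 0.5915  0.0639]] [ 0.502  -0.0013  0.018 ] [np.float64(0.1451), np.float64(0.1643), np.float64(0.1449), np.float64(0.1671)]
ang 175.07282284113734
ang 175.13649031033376
ang 85.63322531645368
ang 84.49824572376568
handle [ 0.5013 -0.0028  0.048 ] 0.06978652474900332 -94.9302486516564
[(array([ 0.4973, -0.0566,  0.0264]), [np.float64(6.182131251774316e-05), np.float64(6.182131251783107e-05)]), (array([0.5064, 0.0532, 0.0263]), [np.float64(9.145101920233935e-05), np.float64(9.145101920254575e-05)])]
-94.7860874362474 [ 0.5018 -0.0017  0.0264]
```

Request:
apply_moves(deltas=[{"fingers":50,"delta_pos":[1,-2.8,40],"angular":[0,0,0]},{"fingers":50,"delta_pos":[1,-2.8,85],"angular":[0,0,0]},{"fingers":50,"delta_pos":[1,-2.8,130],"angular":[0,0,0]},{"fingers":50,"delta_pos":[1,-2.8,175],"angular":[0,0,0]},{"fingers":50,"delta_pos":[1,-2.8,210],"angular":[0,0,0]},{"fingers":50,"delta_pos":[1,-2.8,235],"angular":[0,0,0]},{"fingers":50,"delta_pos":[1,-2.8,235],"angular":[0,0,0]},{"fingers":50,"delta_pos":[1,-2.8,235],"angular":[0,0,0]}])

```text
clock: 23.45
tool_pos: [0.5024, -0.0033, 0.0596]
orientation: [179.9, -0.1, -95.1]
force: [-0.8, -0.6, -0.0]
opening: 0.0501
gripper_force: 0.0
```

Run:
```python
from h import *
go([.5018,-.0017,.0245],-94.85)
```

```text
delta mm [-1.6  0.7 35.1] ang [ 0.07 -0.06 -0.21]
```

Request:
apply_moves(deltas=[{"fingers":50,"delta_pos":[-1.5,0.7,12],"angular":[0,0,0]},{"fingers":50,"delta_pos":[-1.5,0.7,24],"angular":[0,0,0]},{"fingers":50,"delta_pos":[-1.5,0.7,34],"angular":[0,0,0]},{"fingers":50,"delta_pos":[-1.5,0.7,34],"angular":[0,0,0]},{"fingers":20,"delta_pos":[-1.5,0.7,34],"angular":[0,0,0]},{"fingers":0,"delta_pos":[-1.5,0.7,34],"angular":[0,0,0]},{"fingers":0,"delta_pos":[-1.5,0.7,34],"angular":[0,0,0]},{"fingers":0,"delta_pos":[-1.5,0.7,34],"angular":[0,0,0]},{"fingers":0,"delta_pos":[-1.5,0.7,34],"angular":[0,0,0]},{"fingers":0,"delta_pos":[-1.5,0.7,34],"angular":[0,0,0]}])

```text
clock: 24.45
tool_pos: [0.5021, -0.0006, 0.0258]
orientation: [-180.0, 0.0, -95.0]
force: [0.2, -0.3, 2.1]
opening: 0.0138
gripper_force: 30.0
```

Request:
apply_moves(deltas=[{"fingers":0,"delta_pos":[0,0,-10],"angular":[0,0,0]},{"fingers":0,"delta_pos":[0,0,-35],"angular":[0,0,0]},{"fingers":0,"delta_pos":[0,0,-70],"angular":[0,0,0]},{"fingers":0,"delta_pos":[0,0,-110],"angular":[0,0,0]},{"fingers":0,"delta_pos":[0,0,-150],"angular":[0,0,0]},{"fingers":0,"delta_pos":[0,0,-180],"angular":[0,0,0]},{"fingers":0,"delta_pos":[0,0,-195],"angular":[0,0,0]},{"fingers":0,"delta_pos":[15,-2,-195],"angular":[0,0,-0.5]},{"fingers":0,"delta_pos":[45,-5,-195],"angular":[0,0,-1]},{"fingers":0,"delta_pos":[75,-8,-195],"angular":[0,0,-2]}])

```text
clock: 25.45
tool_pos: [0.5029, -0.0765, 0.2212]
orientation: [-180.0, 0.0, -92.9]
force: [-0.2, -0.2, -2.7]
opening: 0.0138
gripper_force: 30.0
```

Run:
```python
from h import *
go([.506,-.338,.22],-87.6)
```

```text
delta mm [261.  -16.3   1.1] ang [-0.01  0.02 -5.3 ]
```

Request:
apply_moves(deltas=[{"fingers":0,"delta_pos":[33,-2,0],"angular":[0,0,-0.7]},{"fingers":0,"delta_pos":[66,-4,0],"angular":[0,0,-1.4]},{"fingers":0,"delta_pos":[99,-6,0],"angular":[0,0,-2.1]},{"fingers":0,"delta_pos":[132,-8,0],"angular":[0,0,-2.8]},{"fingers":0,"delta_pos":[165,-10,0],"angular":[0,0,-3.5]},{"fingers":0,"delta_pos":[198,-12,0],"angular":[0,0,-4.2]},{"fingers":0,"delta_pos":[230,-14,0],"angular":[0,0,-4.8]},{"fingers":0,"delta_pos":[258,-16,0],"angular":[0,0,-5.3]},{"fingers":0,"delta_pos":[258,-16,0],"angular":[0,0,-5.3]},{"fingers":0,"delta_pos":[258,-16,0],"angular":[0,0,-5.3]}])

```text
clock: 26.45
tool_pos: [0.5052, -0.3349, 0.2203]
orientation: [179.9, 0.0, -87.8]
force: [-0.2, 0.4, -1.7]
opening: 0.0135
gripper_force: 30.0
```

Request:
apply_moves(deltas=[{"fingers":0,"delta_pos":[0,0,15],"angular":[0,0,0]},{"fingers":0,"delta_pos":[0,0,30],"angular":[0,0,0]},{"fingers":0,"delta_pos":[0,0,45],"angular":[0,0,0]},{"fingers":0,"delta_pos":[0,0,55],"angular":[0,0,0]},{"fingers":0,"delta_pos":[0,0,55],"angular":[0,0,0]},{"fingers":0,"delta_pos":[0,0,55],"angular":[0,0,0]}])

```text
clock: 27.05
tool_pos: [0.5062, -0.3343, 0.1661]
orientation: [-180.0, -0.0, -87.7]
force: [-0.3, -0.2, -1.5]
opening: 0.0136
gripper_force: 30.0
```

Run:
```python
from h import *
o=ctrl.get_obs();print(o['tool_pos'],o['orientation'],o['force'])
shot('wrist','w11')
go([.506,-.338,.145],-87.6)
```

```text
[ 0.5062 -0.3343  0.1661] [-179.9871   -0.0192  -87.6543] [-0.2852 -0.1624 -1.5135]
delta mm [ 3.5  0.5 21.4] ang [-0.05 -0.03 -0.06]
```

Request:
apply_moves(deltas=[{"fingers":0,"delta_pos":[3.7,0.2,0],"angular":[0,0,0]},{"fingers":0,"delta_pos":[3.7,0.2,0],"angular":[0,0,0]},{"fingers":0,"delta_pos":[3.7,0.2,4],"angular":[0,0,0]},{"fingers":0,"delta_pos":[3.7,0.2,8],"angular":[0,0,0]},{"fingers":0,"delta_pos":[3.7,0.2,12],"angular":[0,0,0]},{"fingers":0,"delta_pos":[3.7,0.2,16],"angular":[0,0,0]},{"fingers":0,"delta_pos":[3.7,0.2,16],"angular":[0,0,0]}])

```text
clock: 27.8
tool_pos: [0.5054, -0.3381, 0.1486]
orientation: [179.9, 0.0, -87.7]
force: [-0.1, -0.0, -2.5]
opening: 0.0139
gripper_force: 30.0
```

Lid bottom is at about 0.123 with no added force, so the skirt is over the rim. I'll continue down to full depth.

Request:
apply_moves(deltas=[{"fingers":0,"delta_pos":[0,0,3],"angular":[0,0,0]},{"fingers":0,"delta_pos":[0,0,6],"angular":[0,0,0]},{"fingers":0,"delta_pos":[0,0,8],"angular":[0,0,0]},{"fingers":0,"delta_pos":[0,0,9],"angular":[0,0,0]},{"fingers":0,"delta_pos":[0,0,9],"angular":[0,0,0]}])

```text
clock: 28.3
tool_pos: [0.5058, -0.3383, 0.1404]
orientation: [180.0, 0.0, -87.7]
force: [-0.1, -0.6, -2.0]
opening: 0.0134
gripper_force: 30.0
```

Request:
apply_moves(deltas=[{"fingers":0,"delta_pos":[0,0,1],"angular":[0,0,0]},{"fingers":0,"delta_pos":[0,0,1],"angular":[0,0,0]},{"fingers":15,"delta_pos":[0,0,1],"angular":[0,0,0]},{"fingers":30,"delta_pos":[0,0,1],"angular":[0,0,0]},{"fingers":50,"delta_pos":[0,0,1],"angular":[0,0,0]},{"fingers":50,"delta_pos":[0,0,1],"angular":[0,0,0]},{"fingers":50,"delta_pos":[0,0,1],"angular":[0,0,0]}])

```text
clock: 29.0
tool_pos: [0.5059, -0.3383, 0.1396]
orientation: [-180.0, -0.0, -87.7]
force: [0.3, -0.8, 0.9]
opening: 0.0416
gripper_force: 0.0
```

Request:
apply_moves(deltas=[{"fingers":50,"delta_pos":[0,0,-15],"angular":[0,0,0]},{"fingers":50,"delta_pos":[0,0,-45],"angular":[0,0,0]},{"fingers":50,"delta_pos":[0,0,-80],"angular":[0,0,0]},{"fingers":50,"delta_pos":[-30,0,-115],"angular":[0,0,0]},{"fingers":50,"delta_pos":[-60,0,-150],"angular":[0,0,0]},{"fingers":50,"delta_pos":[-60,0,-160],"angular":[0,0,0]},{"fingers":50,"delta_pos":[-60,0,-160],"angular":[0,0,0]}])

```text
clock: 29.7
tool_pos: [0.5044, -0.278, 0.3019]
orientation: [-179.8, -0.1, -87.6]
force: [-0.6, -0.1, -0.3]
opening: 0.0502
gripper_force: 0.0
```

Run:
```python
from h import *
o=ctrl.get_obs();print(o['clock'],o['tool_pos'],o['orientation'],o['force'])
im=shot('wrist','w12');_,cam=load('w12')
h=im.astype(int);b=h[:,:,0]-h[:,:,2];v=h.mean(2)
m=((b>0)&(v<165)).astype(np.uint8);m[275:]=0;m=cv2.morphologyEx(m,cv2.MORPH_OPEN,np.ones((5,5)))
print(proj(cam,[(.506,-.339,.132)]))
for c in cv2.findContours(m,cv2.RETR_EXTERNAL,cv2.CHAIN_APPROX_NONE)[0]:
    if cv2.contourArea(c)>8000:
        q=cv2.approxPolyDP(cv2.convexHull(c),8,True)[:,0];L=onz(cam,q,.132);print(q.tolist(),L[:,:2],L.mean(0))
        print([(np.linalg.norm(L[i]-L[i-1]).round(4),(np.degrees(np.arctan2(*(L[i]-L[i-1])[1::-1]))%90).round(2)) for i in range(len(L))])
# orange jacks
hsv=cv2.cvtColor(im,cv2.COLOR_BGR2HSV);k=cv2.inRange(hsv,(12,110,90),(35,255,255));k[275:]=0
n,_,st,ce=cv2.connectedComponentsWithStats(k)
for s,c in zip(st[1:],ce[1:]):
    if 8<s[4]<200: print('jack',c,s[4],onz(cam,[c],.142))
```

```text
29.7 [ 0.5044 -0.278   0.3019] [-179.7572   -0.0706  -87.6123] [-0.6212 -0.1447 -0.2827]
[[321.5163 150.7526]]
[[414, 73], [409, 230], [233, 230], [230, 73]] [[ 0.4272 -0.4148]
 [ 0.4218 -0.271 ]
 [ 0.5851 -0.2639]
 [ 0.59   -0.4078]] [ 0.506  -0.3394  0.132 ]
[(np.float64(0.163), np.float64(2.45)), (np.float64(0.1439), np.float64(2.16)), (np.float64(0.1635), np.float64(2.48)), (np.float64(0.144), np.float64(1.96))]
jack [321.89  87.12] 100 [[ 0.508  -0.3941  0.142 ]]
jack [  3.8636 148.9273] 110 [[ 0.8652 -0.3512  0.142 ]]
jack [321.9192 214.    ] 99 [[ 0.5033 -0.2843  0.142 ]]
```

The lid is centred at (0.506, -0.339) with yaw about 2.3°, and the jack spacing gives the right height. Nothing is left to mend.

```bash
python3 -c "
from plant import ctrl
print(ctrl.close_job())"
```

```text
the job is handed in; nothing more can be done
None
```

The job is handed in at 29.7 s, result not reported: both large cassettes were lowered to full depth in their slots with latches to the front, and the lid measured centred and fully down. The images showed both latches starting on the same side, not opposite as the text said, so I turned both the same way.

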